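# Scan the tin, fit its nested lids, lift the outer lid off

### The arm

A 7-joint arm with a two-finger parallel gripper is mounted at the origin on the work surface. World frame = base frame: x ahead of the robot, y to its left, z up, the work surface at z = 0. Lengths are in mm, angles in rad, forces in N, time in s.
With the tool pointing down it reaches from about 400 to 875 mm from the base axis. Payload 4.4 kg.
Tool frame: the origin (TCP) lies at the very end of the fingers, on their centre line; the grasp point (between the pads) lies 19 mm behind it; z points along the fingers, x is the direction in which the jaws open and shut, and the axes are right-handed (so a half turn about z gives the same grasp; the last joint's range is limited). The gripper opens to 85 mm and grips with 20 to 120 N. Pads are 22 mm wide; open, the fingers measure 114 mm over their backs; the gripper's body (76 mm by 85 mm) begins 54 mm behind the grasp point. The pads swing forward as they close: fully open they stand 13 mm farther back than shut.
Start: joints at [1.053, 0.628, 0.038, 1.517, -0.027, 0.996, -0.02], TCP at [283.809, -584.782, 231.313] pointing down, gripper open.
Joint ranges: [-3.06, 3.06], [-0.37, 2.12], [-1.25, 1.32], [0.18, 2.47], [-1.1, 4.24], [0.23, 1.98], [-2.94, 2.94]. Speed limits (rad/s): [2.57, 2.57, 3.14, 3.14, 3.14, 3.14, 3.14].

### API

Orientations are given as [roll, pitch, yaw] about the fixed x, y, z axes, in that order (R = Rz(yaw) Ry(pitch) Rx(roll)).
In Python, from cell import ctrl, get_image, job, models gives the robot as it stands.
- The arm moves only by the tool move_arm, never from a script. Its argument "moves" is a list that holds one entry, the list of rows, each a list of 6 numbers: the shift along the tool's x, y, z in m, then the turn, a rotation vector about the tool's x, y, z in rad. A call has 1 to 20 rows; each row is the pose to reach, as a shift and turn from the pose commanded when the call began, along the tool's axes at that moment; what a row does not reach only later rows make up. A row lasts 1/8 s, in which the tool goes at most 62.5 mm and 10.7 degrees, less where a joint would pass 70% of its speed; a pose out of reach is approached as far as the arm can. A call with a gripper value outside its range is refused whole. "jaw" is the opening, from 0 (shut) to 1 (fully open), set as the call begins (left out, the last holds). The fingers move at their own pace and stop on an object; the grip force is fixed at half the most. Time passes only in rows, so rows that repeat a pose let the fingers close. It gives the time, the measured TCP pose, the force and the opening at its end, in the units of the state.
- ctrl.read_state(): the state, without advancing time (a new reading comes with each control period).
- get_image(name): name is "scene" or "side" or "wrist"; returns a dict with "color" (480x640x3 uint8, blue, green, red), "fov_y" (degrees; the focal length in pixels is half the picture's height over the tangent of half this angle, whatever the lens; pixels are square), "cx", "cy" (the principal point, pixels), "origin" and "orientation" of the camera in the world; the wrist camera has in their place "hand_eye" (4x4, takes a point from camera to tool coordinates, whose origin is the TCP and whose axes are the tool frame's). Camera axes: x right, y up, looking along -z (the intrinsics and any distortion apply to the point x, -y, -z); pixel columns grow to the right and rows downward; lengths in mm; the calibration is good to about 2 mm. A picture is of the moment at which its call begins: read the wrist's pose just before it. There is no depth.
- job.finish_job(): hands the job in, once; it reports no verdict.
Trained networks look in the newest picture that a camera, given by its name, has taken for a name from the list of things; names that differ only in an ending like _2 or _b are one class to them, and where a whole thing is asked for, a point or a joint stands for the part that bears it (a point fixed in the world has none). Each returns a list of dicts, best first, with "score" (0 to 1); they miss things now and then, are a little off and sometimes report something else, mostly with a low value. They report only what shows in the picture. A call takes as long as a camera call. They do not tell look-alikes from the thing itself.
- models.cut_out(camera, thing): "pixels" (480x640 bool, what is visible of it) and "uv" ([column, row] in pixels, amid what is visible of it).
- models.place_of(camera, thing): "uv" ([column, row] in pixels: a listed point, or the origin of a listed thing).
The state is a dict: "clock": time; "qpos": joint angles; "qd": joint speeds; "tau": joint torques, N m; "eef_pos": TCP position; "tool_rot": TCP orientation; "force": force on the tool from outside, world axes, zero at the start; "torque": the same for the moment, N m; "width": finger opening in mm.
Only numpy, scipy, OpenCV 4.12 (cv2) and the standard library are available. Lean on these libraries where they do the work, as an engineer would, in place of code of your own. Each camera call takes 0.05 s, during which the arm holds its last target.

### The job

Put the open tin of bearing rollers on display: first pick up the hand scanner, aim its window straight down at the bar-code tag in front of the tin from about a hand's width above and hold it steady for a good second, then lay the scanner back upright on its pad and let go. Next pick up the nested pair of lids together by the inner lid's knob, keep them level, lower them gently onto the tin until the inner lid is seated, let go of the knob, then grip the outer lid by its collar and lift it alone straight up off the knob, leaving the inner lid seated and undisturbed. Finish still holding the outer lid level in the air straight over the tin, clear above the knob; do not put it down, and leave the other goods on the counter where they are.

Things in the scene. Friction and masses are not known exactly. Their poses are not given: they have to be found in the camera images.
- tin_stand: Fixed grey plastic stand, 185 x 124 x 10 mm, carrying the open round steel tin and, in front of it, the tag. Origin on the tin's axis at counter level, z up; the stand reaches from x = -67 to x = +117 mm and 62 mm either side in y.
- tin_mouth (a point): Centre of the open tin's mouth, at rim height, 62 mm above the counter. Tin: 108 mm outside, 102 mm inside diameter, fixed to the stand, steel rollers inside, well below the lid.
- tag (a point): Centre of the flat bar-code tag (white paper 34 x 52 mm with black bars, facing up), 88 mm from the tin's axis along the stand's +x, 12 mm above the counter.
- scan_pad: Fixed black rubber pad 180 x 90 x 8 mm, the scanner's place. Origin at the centre of its underside, long side along its x.
- scanner: Hand scanner, grey plastic bar, loose, about 0.2 kg; same frame as scanner_center, but origin under it at the underside (18 mm lower). It starts lying on its pad, window down.
- scanner_center (a point): Centre of the scanner, half-way up, near its centre of mass: the place to grip. The handle is a bar 36 mm wide (y) and 36 mm high, from x = -78 to +42 mm; the wider head (58 mm wide, 30 mm high) runs from x = +34 to +78 mm. x points to the head, z up.
- scanner_window (a point): Centre of the reading window in the head's underside: 58 mm from scanner_center along the scanner's +x and 18 mm below it. The scanner reads along its own -z, straight down when level.
- inner_lid: Inner lid, steel, loose, about 0.22 kg: a plug 96 mm across and 12 mm deep (tapered foot), above it a flange 116 mm across and 4 mm thick, and a straight black knob 20 mm in diameter on its axis, top 84 mm above the origin. Origin at the centre of the plug's underside, z up. It starts on a fixed rubber mat 140 mm square and 4 mm thick with the outer lid nested on it. Seated on the tin, its flange lies on the rim and its origin is 50 mm above the counter.
- inner_flange (a point): Point on the inner lid's axis at the flange's underside, 12 mm above the inner lid's origin; it coincides with tin_mouth when the lid is seated.
- inner_knob (a point): Point on the knob's axis, 74 mm above the inner lid's origin, 10 mm below the knob's top; the free part of the knob above the outer lid's collar is 34 mm long. Gripped here, the inner lid carries the outer lid, which rests loosely on its flange.
- outer_lid: Outer lid, aluminium, loose, about 0.18 kg, nested on the inner lid: a disc 129 mm across and 4 mm thick, a skirt reaching 14 mm below the disc, and a round collar standing on the disc, with an open centre that the inner lid's knob passes through with 7 mm to spare all round. Origin on the axis at the disc's underside, z up; nested, it lies 16 mm above the inner lid's origin.
- outer_collar (a point): Centre of the outer lid's collar, half-way up: collar 44 mm outside diameter, 30 mm high, its top 15 mm above this point, the disc's top 15 mm below it; 19 mm above the outer lid's origin. Nested, the knob stands 34 mm above the collar's top, so the lid must rise at least 68 mm for its disc, and 82 mm for its skirt, to clear the knob.
- bearing: Bystander: ball bearing, 52 mm across, 16 mm high; origin at its underside.
- pulley: Bystander: dark steel pulley, 54 mm across, 28 mm high; origin at its underside.
- small_tin: Bystander: small closed tin, 70 mm across, 46 mm high; origin at its underside.
- parts_box: Bystander: cardboard box 75 x 55 x 45 mm; origin at its underside.
- wrench: Bystander: open-ended wrench lying on the counter.
- filter_can: Bystander: white filter can, 72 mm across, 95 mm high; origin at its underside.
Not all that is in view belongs to the job. What is shaped like the scanner but green or orange is not meant.

How it is judged (in metres and radians):
On the way, in this order (a step that is already met when the one before it is completed fails the run):
1. the held scanner is aimed straight down at the tag from 40 to 160 mm above it, and held steady for 0.8 s (contact force between the fingers and scanner above 0.5 N and horizontal distance between scanner_window and tag below 0.018 m and z of scanner_window in the frame of tag between 0.04 and 0.16 m and angle between scanner_window's own z axis and vertical below 0.2 rad and linear speed of scanner below 0.03 m/s), for 0.8 s.
2. the scanner lies upright on its pad again, released (horizontal distance between scanner_center and scan_pad below 0.04 m and angle between scanner_center's own z axis and vertical below 0.1 rad and z of scanner_center in the frame of scan_pad below 0.032 m and contact force between the fingers and scanner below 0.1 N and linear speed of scanner below 0.02 m/s), for 0.2 s.
3. the nested lids are on the tin, inner lid seated, outer lid resting on it, knob let go (horizontal distance between inner_flange and tin_mouth below 0.007 m and z of inner_flange in the frame of tin_mouth between -0.003 and 0.003 m and angle between each of inner_flange, outer_lid's own z axis and vertical below 0.05 rad and z of outer_lid in the frame of inner_lid below 0.019 m and contact force between the fingers and inner_lid below 0.1 N), for 0.2 s.
At the end, for the whole second after the job is handed in: Inner lid seated on the tin (7 mm off axis, 3 mm in height, 3 degrees at most), touching only the tin; outer lid held still by the fingers, level within 11 degrees, within 50 mm of the tin axis, disc 90 mm or more above the rim; scanner released, upright, within 40 mm of its pad centre (all of step 2 and horizontal distance between inner_flange and tin_mouth below 0.007 m and z of inner_flange in the frame of tin_mouth between -0.003 and 0.003 m and angle between inner_flange's own z axis and vertical below 0.05 rad and z of outer_lid in the frame of tin_mouth above 0.09 m and horizontal distance between outer_lid and tin_mouth below 0.05 m and angle between outer_lid's own z axis and vertical below 0.2 rad and linear speed of outer_lid below 0.03 m/s and contact force between the fingers and outer_lid above 0.5 N and contact force between each of outer_lid, the arm and inner_lid below 0.1 N); the arm keeps its last pose, push and grip.
It fails at once if the lids are tipped by more than 20 degrees (angle between any of inner_flange, outer_lid's own z axis and vertical above 0.35 rad).
It fails at once if the lids come apart while the inner lid is not seated on the tin (z of outer_lid in the frame of inner_lid above 0.025 m and not (horizontal distance between inner_flange and tin_mouth below 0.007 m and z of inner_flange in the frame of tin_mouth between -0.003 and 0.003 m and angle between inner_flange's own z axis and vertical below 0.05 rad)).
It fails at once if the lids are dropped onto the tin (over 0.3 m/s in the last 15 mm) (horizontal distance between inner_flange and tin_mouth below 0.02 m and z of inner_flange in the frame of tin_mouth below 0.015 m and linear speed of inner_lid above 0.3 m/s).
It fails at once if another article on the counter is shifted by more than 30 mm (distance of any of bearing, pulley, small_tin, parts_box, wrench, filter_can from where it was at the start of the episode above 0.03 m).
It also fails if it takes over 64 s, if anything falls off the work surface, if the arm or the gripper's body presses on something with over 40 N, if the wrist force passes 120 N, or if a joint passes its speed limit or range.

## Working session

There is one attempt and no reset: what is moved stays moved. The work goes in short steps, Python scripts to look and compute and a tool call to move; the robot and the scene stay as the last step left them, time stands still between calls to the robot, and variables do not carry over. Pictures are saved under pics/ and viewed, and the job is handed in when it is done.

Besides the shell and the picture viewer there is one more tool, called after "Emit:" as name([rows], argument=value, ...), one row to a line, values as JSON. move_arm: Moves the arm, as the interface text tells. Its arguments: {"type":"object","properties":{"moves":{"type":"array","items":{"type":"array","items":{"type":"array","items":{"type":"number"}}}},"jaw":{"type":"number"}},"required":["moves"]}

```bash
ls; mkdir -p pics
python3 - <<'E'
from cell import ctrl,get_image,job,models
import cv2
s=ctrl.read_state();print({k:s[k] for k in('clock','eef_pos','tool_rot','force','width')})
for n in('scene','side','wrist'):
    im=get_image(n);cv2.imwrite(f'pics/{n}0.png',im['color']);print(n,{k:v for k,v in im.items() if k!='color'})
E
```

```text
pics
{'clock': 0.0, 'eef_pos': array([ 283.54009797, -584.20955313,  230.40582319]), 'tool_rot': array([ 3.14157109e+00,  1.87522991e-03, -1.11901677e+00]), 'force': array([ 0.26556014,  0.53044863, -0.2430914 ]), 'width': 85.36204654102677}
scene {'fov_y': 43.99187628792474, 'cx': 319.827063605193, 'cy': 239.6118709812828, 'origin': array([1396.20242184,    7.24787985, 1319.40008093]), 'orientation': array([ 0.63610877, -0.01359691,  1.50420743])}
side {'fov_y': 52.09888935007575, 'cx': 320.38707662576104, 'cy': 240.3412395172496, 'origin': array([-182.04064191, -689.46347144, 1070.08362363]), 'orientation': array([ 0.80536002, -0.01354949, -0.7088433 ])}
wrist {'fov_y': 62.29049525340946, 'cx': 313.3428185819251, 'cy': 239.76656882331463, 'hand_eye': array([[ 9.99999909e-01,  3.14515106e-04, -2.86670955e-04,
         1.26072878e+00],
       [ 2.19908839e-04, -9.58635880e-01, -2.84635206e-01,
        -7.23899995e+01],
       [-3.64335136e-04,  2.84635117e-01, -9.58635863e-01,
        -1.42665313e+02],
       [ 0.00000000e+00,  0.00000000e+00,  0.00000000e+00,
         1.00000000e+00]])}
```

View pics/scene0.png

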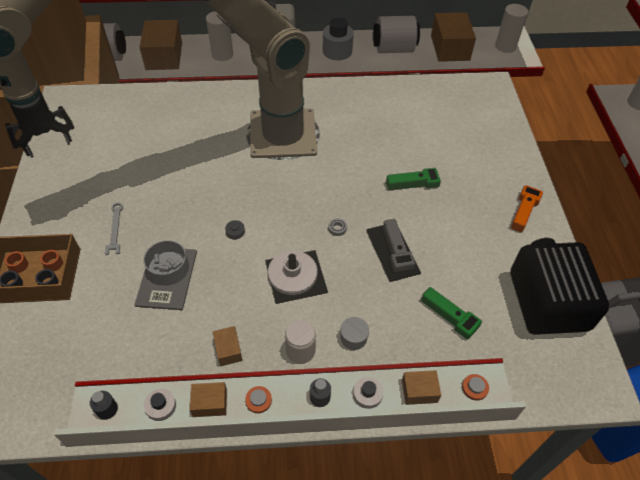

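View pics/side0.png

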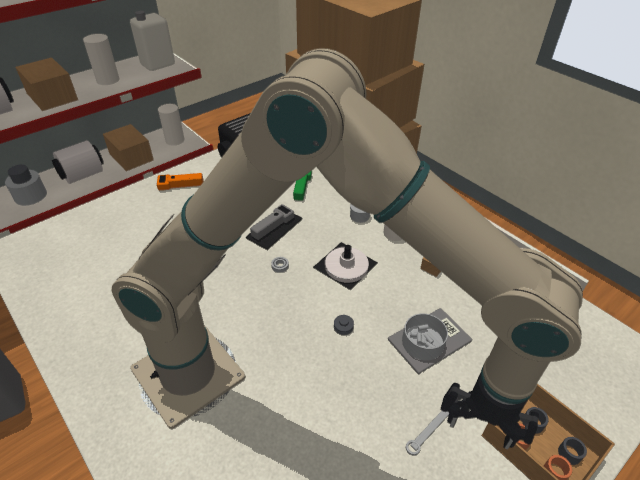

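View pics/wrist0.png

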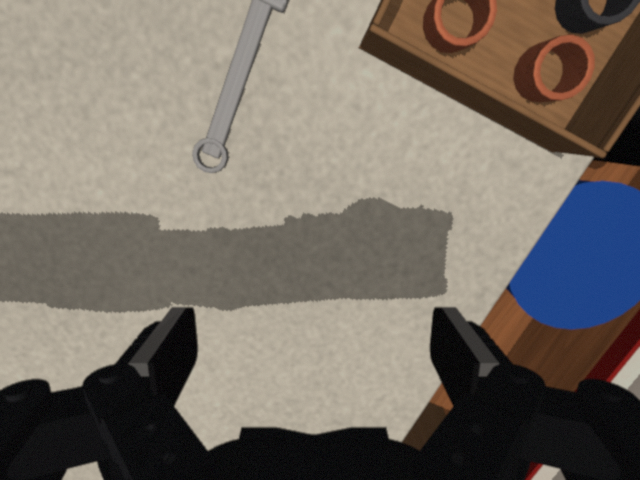

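The scene view shows the grey scanner on its black pad at about (398,248). The green look-alikes are at (413,179) and (451,312) and an orange one is at (527,207). The nested lids are at (292,270), and the tin and tag at (166,270). Only the grey one on the pad fits the description; I'll confirm that in a crop.

```bash
cat > h.py <<'E'
import numpy as np, cv2
from scipy.spatial.transform import Rotation as R
from cell import ctrl,get_image,job,models
def cam(name):
    s=ctrl.read_state(); im=get_image(name)
    f=240/np.tan(np.radians(im['fov_y']/2))
    if 'hand_eye' in im:
        T=np.array(im['hand_eye']); Rt=R.from_euler('xyz',s['tool_rot']).as_matrix()
        Rc=Rt@T[:3,:3]; o=Rt@T[:3,3]+s['eef_pos']
    else:
        Rc=R.from_euler('xyz',im['orientation']).as_matrix(); o=np.array(im['origin'])
    return dict(f=f,c=(im['cx'],im['cy']),R=Rc,o=o,img=im['color'])
def ray(c,uv):
    d=c['R']@np.array([(uv[0]-c['c'][0])/c['f'],-(uv[1]-c['c'][1])/c['f'],-1.]); return d/np.linalg.norm(d)
def atz(c,uv,z):
    d=ray(c,uv); return c['o']+d*(z-c['o'][2])/d[2]
def proj(c,p):
    q=c['R'].T@(np.asarray(p,float)-c['o']); return np.array([c['c'][0]+c['f']*q[0]/-q[2], c['c'][1]-c['f']*q[1]/-q[2]])
def tri(c1,u1,c2,u2):
    A=[];b=[]
    for c,u in((c1,u1),(c2,u2)):
        d=ray(c,u);P=np.eye(3)-np.outer(d,d);A.append(P);b.append(P@c['o'])
    return np.linalg.lstsq(np.vstack(A),np.hstack(b),rcond=None)[0]
E
python3 - <<'E'
from h import *
np.set_printoptions(precision=1,suppress=True)
Z=dict(tin_mouth=62,tag=12,scan_pad=0,scanner_center=26,scanner_window=8,inner_knob=78,outer_collar=39,bearing=0,pulley=0,small_tin=0,parts_box=0,wrench=0,filter_can=0,tin_stand=0,inner_lid=4)
for n in('scene','side'):
    c=cam(n)
    for t,z in Z.items():
        print(n,t,[(round(r['score'],2),np.round(r['uv']),atz(c,r['uv'],z)) for r in models.place_of(n,t)][:4])
    if n=='scene': crop=cv2.resize(c['img'][150:350,340:560],None,fx=3,fy=3,interpolation=cv2.INTER_CUBIC);cv2.imwrite('pics/crop0.png',crop[:600])
E
```

```text
scene tin_mouth [(0.97, array([162., 256.]), array([ 498.7, -322.1,   62. ]))]
scene tag [(0.59, array([161., 293.]), array([ 580.2, -326.2,   12. ]))]
scene scan_pad [(0.6, array([393., 251.]), array([475.9, 286.6,   0. ]))]
scene scanner_center [(0.94, array([393., 246.]), array([478.3, 282.5,  26. ])), (0.92, array([445., 311.]), array([683.2, 385. ,  26. ])), (0.82, array([410., 178.]), array([233. , 367.3,  26. ])), (0.59, array([522., 207.]), array([363. , 669.8,  26. ]))]
scene scanner_window [(0.97, array([402., 265.]), array([527.6, 301.8,   8. ])), (0.97, array([464., 326.]), array([716.8, 428.7,   8. ])), (0.88, array([531., 195.]), array([302.5, 717.2,   8. ])), (0.75, array([430., 185.]), array([249.7, 428.9,   8. ]))]
scene inner_knob [(0.53, array([291., 259.]), array([540.3,   8.8,  78. ])), (0.25, array([229., 347.]), array([ 775.6, -141.9,   78. ]))]
scene outer_collar [(0.82, array([289., 271.]), array([548.7,   1.6,  39. ]))]
scene bearing [(0.55, array([340., 230.]), array([395.3, 149.3,   0. ]))]
scene pulley [(0.75, array([238., 233.]), array([ 389.1, -135.1,  
[... 1752 characters left out ...]
ley [(0.86, array([343., 327.]), array([ 383.8, -145.9,    0. ]))]
side small_tin [(0.63, array([356., 214.]), array([726.5, 167.3,   0. ]))]
side parts_box [(0.45, array([433., 263.]), array([ 750.8, -146.3,    0. ])), (0.16, array([348., 259.]), array([566.5,  32.1,   0. ]))]
side wrench [(0.86, array([432., 424.]), array([ 355.2, -472.7,    0. ]))]
side filter_can [(0.67, array([393., 230.]), array([766.4,  32.9,   0. ])), (0.61, array([274., 227.]), array([480.4, 290.2,   0. ]))]
side tin_stand [(0.66, array([423., 344.]), array([ 504.7, -317.5,    0. ]))]
side inner_lid [(0.74, array([394., 231.]), array([759.3,  25.1,   4. ])), (0.51, array([343., 268.]), array([524.8,   8.9,   4. ]))]
```

View pics/crop0.png

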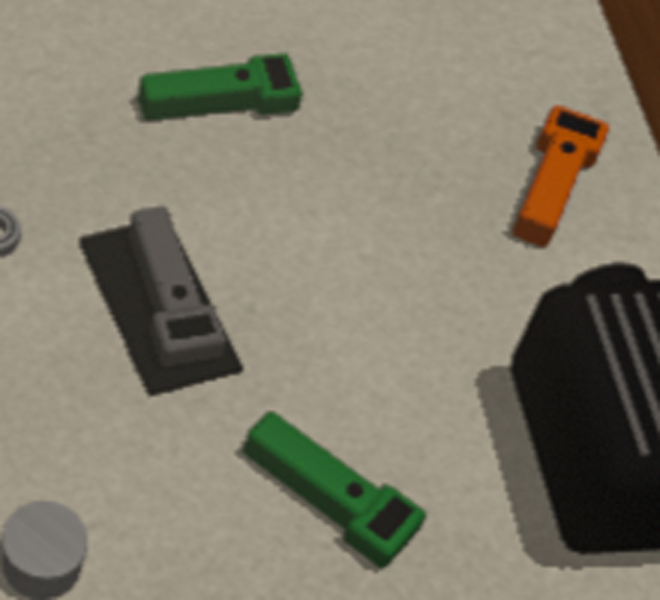

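```bash
cat > go.py <<'E'
import sys
from h import *
# usage: go.py x y z yaw -> shift in tool axes (m) and turn about tool z from the measured pose
x,y,z,yaw=map(float,sys.argv[1:5])
s=ctrl.read_state();Rt=R.from_euler('xyz',s['tool_rot'])
Rg=R.from_euler('xyz',[np.pi,0,yaw])
d=Rt.as_matrix().T@(np.array([x,y,z])-s['eef_pos'])/1000
print('clock',s['clock'],'pos',s['eef_pos'].round(1),'rot',s['tool_rot'].round(3),'F',s['force'].round(2),'w',round(s['width'],1))
print('shift',d.round(4),'turn',(Rt.inv()*Rg).as_rotvec().round(4), 'n rows',np.linalg.norm(d)/.0625)
E
python3 go.py 540 -320 260 -1.119
```

```text
clock 1.75 pos [ 283.8 -584.7  231.3] rot [-3.142  0.    -1.119] F [ 0.14  0.86 -0.51] w 85.0
shift [-0.1263 -0.3461 -0.0287] turn [-0.      0.0001 -0.    ] n rows 5.912638086330525
```

Emit:
move_arm([
  [[-0.126, -0.346, -0.029, 0, 0, 0], [-0.126, -0.346, -0.029, 0, 0, 0], [-0.126, -0.346, -0.029, 0, 0, 0], [-0.126, -0.346, -0.029, 0, 0, 0], [-0.126, -0.346, -0.029, 0, 0, 0], [-0.126, -0.346, -0.029, 0, 0, 0], [-0.126, -0.346, -0.029, 0, 0, 0], [-0.126, -0.346, -0.029, 0, 0, 0]],
], jaw=1)

```text
clock: 2.75
eef_pos: [539.7, -320.7, 260.2]
tool_rot: [3.141, -0.0, -1.119]
force: [-0.4, -1.2, 0.4]
width: 85.6
```

Run:
```python
from h import *
np.set_printoptions(precision=1,suppress=True)
s=ctrl.read_state();print(s['clock'],s['eef_pos'],s['tool_rot'])
c=cam('wrist');cv2.imwrite('pics/w1.png',c['img'])
for t,z in dict(tin_mouth=62,tag=12).items():
  for r in models.place_of('wrist',t)[:3]: print(t,round(r['score'],2),r['uv'],atz(c,r['uv'],z))
```

```text
2.75 [ 539.7 -320.7  260.2] [ 3.1 -0.  -1.1]
tin_mouth 0.57 [290.1, 244.7] [ 500.9 -317.9   62. ]
tin_mouth 0.46 [100.9, 251.0] [ 421.  -166.8   62. ]
tag 0.91 [343.0, 155.0] [ 590.1 -329.7   12. ]
```

View pics/w1.png

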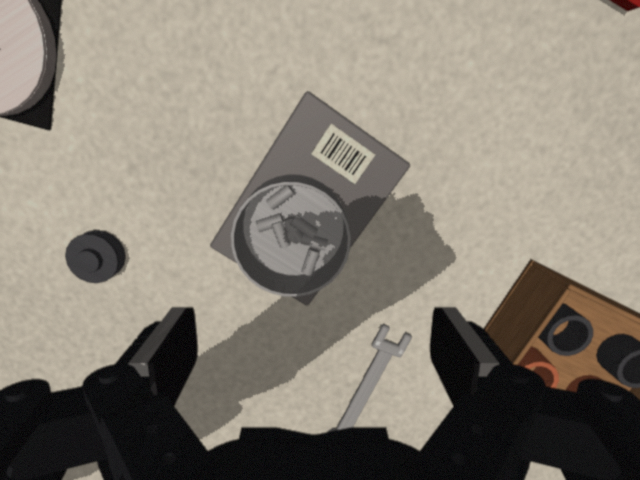

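The wrist view shows the tag at (343,154) and the tin with its rim centred at about (291,238). I'll refine the rim by fitting a projected circle.

```bash
cat >> h.py <<'E'
def fitcircle(c,x0,y0,z,rs,rng=12,sign=None):
    g=cv2.GaussianBlur(cv2.cvtColor(c['img'],cv2.COLOR_BGR2GRAY),(0,0),1).astype(np.float32)
    gx=cv2.Sobel(g,cv2.CV_32F,1,0);gy=cv2.Sobel(g,cv2.CV_32F,0,1);G=np.minimum(np.hypot(gx,gy),120)
    a=np.linspace(0,2*np.pi,180,endpoint=False);best=[]
    for dx in np.arange(-rng,rng+.1,1):
        for dy in np.arange(-rng,rng+.1,1):
            sc=0
            for r in rs:
                P=np.c_[x0+dx+r*np.cos(a),y0+dy+r*np.sin(a),np.full(180,z)]
                q=(P-c['o'])@c['R'];u=(c['c'][0]+c['f']*q[:,0]/-q[:,2]).astype(np.float32);v=(c['c'][1]-c['f']*q[:,1]/-q[:,2]).astype(np.float32)
                sc+=cv2.remap(G,u[None],v[None],cv2.INTER_LINEAR,borderValue=0).mean()
            best.append((sc,x0+dx,y0+dy))
    best.sort(reverse=True);return best[:4]
E
python3 - <<'E'
from h import *
c=cam('wrist')
print(fitcircle(c,501,-318,62,[54,51]));print(fitcircle(c,501,-318,62,[54]))
# tag white quad
hsv=c['img'].astype(int);m=((hsv.min(2)>150)).astype(np.uint8);m[:,:300]=0;m[:,390:]=0;m[:110]=0;m[200:]=0
m=cv2.morphologyEx(m,cv2.MORPH_CLOSE,np.ones((9,9)));k=max(cv2.findContours(m,0,1)[0],key=cv2.contourArea);r=cv2.minAreaRect(k);print(r,atz(c,r[0],12).round(1))
E
python3 go.py 470 270 200 -1.15
```

```text
[(np.float32(165.25934), np.float64(504.0), np.float64(-317.0)), (np.float32(160.64429), np.float64(505.0), np.float64(-317.0)), (np.float32(153.4567), np.float64(503.0), np.float64(-317.0)), (np.float32(153.24643), np.float64(505.0), np.float64(-318.0))]
[(np.float32(80.344345), np.float64(504.0), np.float64(-317.0)), (np.float32(75.264), np.float64(504.0), np.float64(-316.0)), (np.float32(73.33866), np.float64(503.0), np.float64(-317.0)), (np.float32(73.31226), np.float64(505.0), np.float64(-317.0))]
((341.5800476074219, 151.94000244140625), (52.9997673034668, 35.417503356933594), 34.695152282714844) [ 591.1 -328.7   12. ]
clock 2.95 pos [ 538.9 -322.   260.3] rot [ 3.141 -0.    -1.122] F [-0.7   0.5  -1.04] w 85.7
shift [-0.5632 -0.1949  0.06  ] turn [ 0.0007 -0.0003  0.0282] n rows 9.584085631933176
```

Emit:
move_arm([
  [[-0.563, -0.195, 0.06, 0, 0, 0.03], [-0.563, -0.195, 0.06, 0, 0, 0.03], [-0.563, -0.195, 0.06, 0, 0, 0.03], [-0.563, -0.195, 0.06, 0, 0, 0.03], [-0.563, -0.195, 0.06, 0, 0, 0.03], [-0.563, -0.195, 0.06, 0, 0, 0.03], [-0.563, -0.195, 0.06, 0, 0, 0.03], [-0.563, -0.195, 0.06, 0, 0, 0.03], [-0.563, -0.195, 0.06, 0, 0, 0.03], [-0.563, -0.195, 0.06, 0, 0, 0.03], [-0.563, -0.195, 0.06, 0, 0, 0.03], [-0.563, -0.195, 0.06, 0, 0, 0.03], [-0.563, -0.195, 0.06, 0, 0, 0.03]],
])

```text
clock: 4.58
eef_pos: [470.5, 269.1, 200.5]
tool_rot: [-3.142, -0.001, -1.152]
force: [-0.1, 0.9, 0.3]
width: 85.5
```

Run:
```python
from h import *
np.set_printoptions(precision=1,suppress=True)
s=ctrl.read_state();print(s['clock'],s['eef_pos'],s['tool_rot'],s['qpos'])
c=cam('wrist');cv2.imwrite('pics/w2.png',c['img'])
for t,z in dict(scanner_center=26,scanner_window=8,scan_pad=0).items():
  for r in models.place_of('wrist',t)[:3]: print(t,round(r['score'],2),r['uv'],atz(c,r['uv'],z))
```

```text
4.575 [470.5 269.1 200.5] [-3.1 -0.  -1.2] [-0.6  0.5 -0.   1.9  0.   0.8 -1.7]
scanner_center 0.74 [283.7, 200.0] [472.2 294.5  26. ]
scanner_window 0.71 [302.9, 128.5] [529.2 302.8   8. ]
scanner_window 0.57 [63.0, 358.3] [239.3 429.1   8. ]
scan_pad 0.58 [300.6, 193.7] [478.  282.9   0. ]
```

View pics/w2.png

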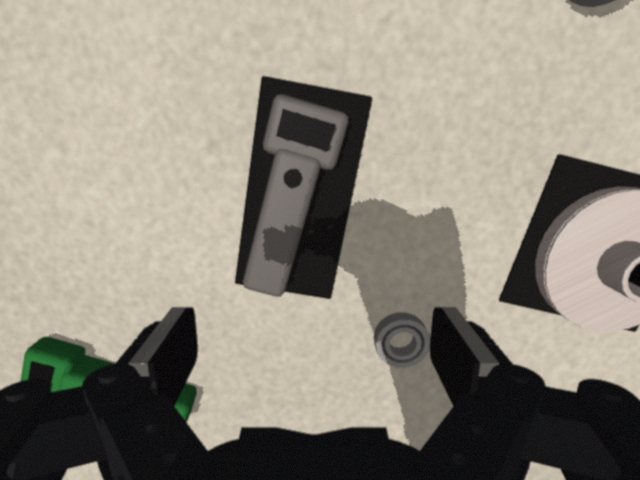

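Run:
```python
from h import *
np.set_printoptions(precision=1,suppress=True)
c=cam('wrist')
h=atz(c,(306,131),38); 
a=atz(c,(298.5,157),44);b=atz(c,(265.5,290),44);print(a,b,h,a-b)
m=models.cut_out('wrist','scanner')[0]['pixels'];ys,xs=np.nonzero(m);print(m.sum(),xs.min(),xs.max(),ys.min(),ys.max())
for yaw in np.radians([24,14,10,17,20]): print(np.degrees(yaw), proj(c,np.array([472,283,44])),)
i=c['img'].copy();i[m]=i[m]//2+np.array([0,0,127],np.uint8)
def outline(cx,cy,yaw,col):
    Rz=np.array([[np.cos(yaw),-np.sin(yaw)],[np.sin(yaw),np.cos(yaw)]])
    for (x0,x1,hw,z0,z1) in((-78,42,18,8,44),(34,78,29,8,38)):
        for z in(z0,z1):
            P=[(x0,-hw),(x1,-hw),(x1,hw),(x0,hw)]
            q=np.array([proj(c,[*(Rz@np.array(p)+[cx,cy]),z]) for p in P]).astype(np.int32)
            cv2.polylines(i,[q],True,col if z==z1 else (255,0,0),1)
d=a-b;yaw=np.arctan2(d[1],d[0]);print('yaw',yaw)
u=d[:2]/np.linalg.norm(d[:2]);ctr=b[:2]+78*u;print(ctr)
outline(*ctr,yaw,(0,255,0))
cv2.imwrite('pics/w2b.png',cv2.resize(i[60:310,200:400],None,fx=2.4,fy=2.4))
```

```text
[509.6 298.5  44. ] [400.8 280.7  44. ] [528.7 301.   38. ] [108.8  17.8   0. ]
3541 23 197 336 420
24.000000000000004 [297.5 210.8]
14.0 [297.5 210.8]
10.0 [297.5 210.8]
17.0 [297.5 210.8]
20.0 [297.5 210.8]
yaw 0.1625346628933201
[477.8 293.3]
```

View pics/w2b.png

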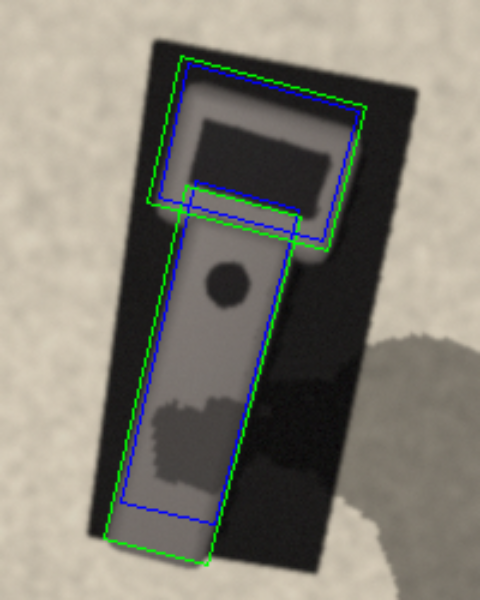

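The crop shows the grey scanner on its pad with its axis from (306,130) to (266,290) in the wrist picture. That puts its centre at about (474,292), with yaw about 0.167. I'll go to it.

```bash
python3 go.py 474 292 60 -1.404;python3 go.py 474 292 12 -1.404
```

```text
clock 4.875 pos [469.9 270.8 200.4] rot [-3.141 -0.    -1.15 ] F [ 0.09 -0.1  -0.38] w 85.0
shift [-0.0177 -0.0123  0.1404] turn [-2.000e-04 -0.000e+00  2.542e-01] n rows 2.273480505375745
clock 4.875 pos [469.9 270.8 200.4] rot [-3.141 -0.    -1.15 ] F [ 0.09 -0.1  -0.38] w 85.0
shift [-0.0177 -0.0123  0.1884] turn [-2.000e-04 -0.000e+00  2.542e-01] n rows 3.0348275729534544
```

Emit:
move_arm([
  [[-0.018, -0.012, 0.05, 0, 0, 0.13], [-0.018, -0.012, 0.1, 0, 0, 0.254], [-0.018, -0.012, 0.13, 0, 0, 0.254], [-0.018, -0.012, 0.155, 0, 0, 0.254], [-0.018, -0.012, 0.175, 0, 0, 0.254], [-0.018, -0.012, 0.187, 0, 0, 0.254], [-0.018, -0.012, 0.187, 0, 0, 0.254], [-0.018, -0.012, 0.187, 0, 0, 0.254]],
], jaw=1)

```text
clock: 5.88
eef_pos: [473.8, 292.9, 14.0]
tool_rot: [-3.14, 0.0, -1.403]
force: [0.5, -0.4, 0.2]
width: 85.4
```

Run:
```python
from h import *
np.set_printoptions(precision=3,suppress=True)
s=ctrl.read_state();print(s['clock'],s['eef_pos'],s['tool_rot'],s['force'])
c=cam('wrist');cv2.imwrite('pics/w3.png',c['img'])
```

```text
5.875 [473.845 292.898  14.018] [-3.14   0.    -1.403] [ 0.533 -0.424  0.236]
```

View pics/w3.png

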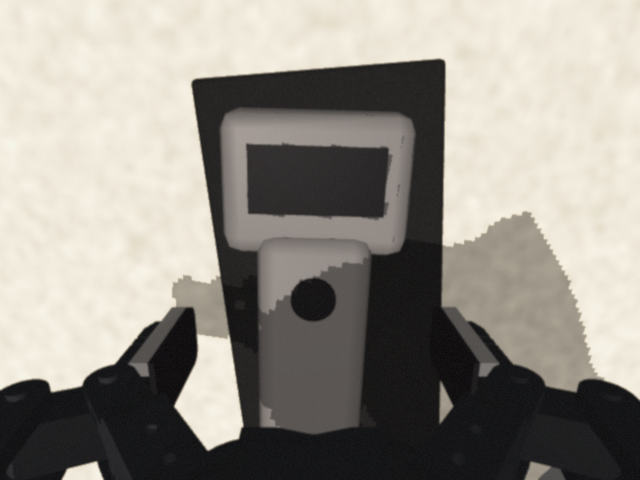

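Run:
```python
from h import *
c=cam('wrist'); s=ctrl.read_state()
for uv,z in(((318,110),38),((318,248),38),((230,245),38),((405,245),38),((315,240),44),((319,70),8),((318,180),38)):
    p=atz(c,uv,z);Rt=R.from_euler('xyz',s['tool_rot']).as_matrix();print(uv,p.round(1),(Rt.T@(p-s['eef_pos'])).round(1))
```

```text
(318, 110) [549.3 303.1  38. ] [  2.6 -76.  -23.7]
(318, 248) [508.6 296.1  38. ] [  2.7 -34.8 -23.8]
(230, 245) [505.  323.4  38. ] [-24.9 -35.8 -23.7]
(405, 245) [514.2 269.3  38. ] [ 29.9 -35.8 -23.8]
(315, 240) [512.8 297.8  44. ] [  1.7 -39.2 -29.8]
(319, 70) [563.2 304.8   8. ] [  3.2 -90.1   6.3]
(318, 180) [529.7 299.7  38. ] [  2.6 -56.1 -23.7]
```

The scanner sits centred between the fingers: head edges at rows 110 and 248 give 35–76 mm ahead of the grip, as expected. Closing now.

Emit:
move_arm([
  [[0.002, 0, 0, 0, 0, 0], [0.002, 0, 0, 0, 0, 0], [0.002, 0, 0, 0, 0, 0], [0.002, 0, 0, 0, 0, 0], [0.002, 0, 0, 0, 0, 0], [0.002, 0, 0, 0, 0, 0], [0.002, 0, 0, 0, 0, 0], [0.002, 0, 0, 0, 0, 0]],
], jaw=0)

```text
clock: 6.98
eef_pos: [474.1, 291.0, 13.8]
tool_rot: [-3.141, 0.0, -1.403]
force: [-0.0, -1.2, 4.2]
width: 35.1
```

Emit:
move_arm([
  [[0, 0, -0.005, 0, 0, 0], [0, 0, -0.015, 0, 0, 0], [0, 0, -0.035, 0, 0, 0], [0, 0, -0.06, 0, 0, 0], [0, 0, -0.085, 0, 0, 0], [0, 0, -0.11, 0, 0, 0], [0, 0, -0.13, 0, 0, 0], [0, 0, -0.14, 0, 0, 0], [0, 0, -0.14, 0, 0, 0]],
])

```text
clock: 8.1
eef_pos: [473.8, 290.7, 153.9]
tool_rot: [-3.141, 0.0, -1.403]
force: [-1.5, -1.0, -2.1]
width: 35.3
```

```bash
python3 - <<'E'
from h import *
c=cam('wrist');cv2.imwrite('pics/w4.png',c['img'])
s=ctrl.read_state();Rt=R.from_euler('xyz',s['tool_rot']).as_matrix()
print(s['eef_pos'],s['tool_rot'])
for uv,z in(((318,110),-24),((318,248),-24)): pass
for y in(-34,-78): print(proj(c,Rt@np.array([0,y,-24])+s['eef_pos']))
E
python3 go.py 534 -338 130 -1.404
```

```text
[473.39734471 290.50662747 153.17656057] [ 3.14130839e+00 -1.02592309e-04 -1.40295047e+00]
[309.85504764 251.08907434]
[309.43125214 104.20875313]
clock 8.15 pos [473.4 290.5 153.2] rot [ 3.141 -0.    -1.403] F [ 0.18 -0.33 -1.69] w 35.4
shift [0.6298 0.0452 0.0233] turn [ 0.0003 -0.0001  0.001 ] n rows 10.109549267038341
```

View pics/w4.png

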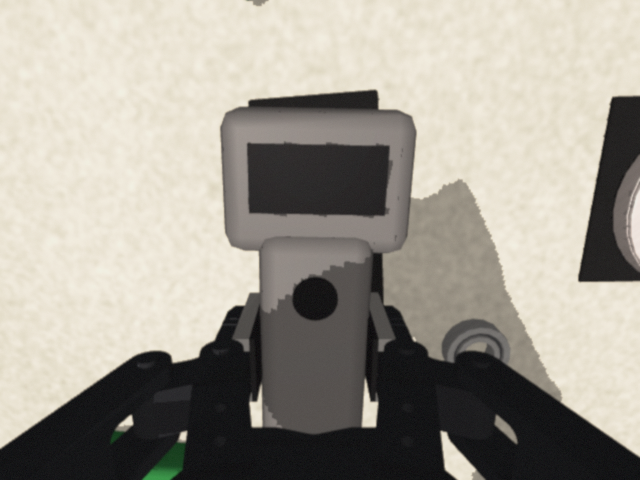

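Emit:
move_arm([
  [[0.02, 0.002, 0, 0, 0, 0], [0.06, 0.005, 0, 0, 0, 0], [0.115, 0.008, 0, 0, 0, 0], [0.175, 0.013, 0, 0, 0, 0], [0.235, 0.017, 0, 0, 0, 0], [0.295, 0.021, 0, 0, 0, 0], [0.355, 0.025, 0, 0, 0, 0], [0.415, 0.03, 0, 0, 0, 0], [0.475, 0.034, 0, 0, 0, 0], [0.53, 0.038, 0.005, 0, 0, 0], [0.575, 0.041, 0.015, 0, 0, 0], [0.605, 0.044, 0.025, 0, 0, 0], [0.622, 0.045, 0.032, 0, 0, 0], [0.63, 0.044, 0.035, 0, 0, 0], [0.63, 0.044, 0.035, 0, 0, 0], [0.63, 0.044, 0.035, 0, 0, 0]],
])

```text
clock: 10.15
eef_pos: [536.0, -336.2, 118.6]
tool_rot: [-3.141, 0.001, -1.401]
force: [-0.1, 0.5, -1.0]
width: 35.1
```

Run:
```python
from h import *
c=cam('wrist');cv2.imwrite('pics/w5.png',c['img'])
c=cam('scene');cv2.imwrite('pics/s5.png',c['img'])
print([(r['score'],r['uv'],atz(c,r['uv'],112)) for r in models.place_of('scene','scanner_window')][:3], proj(c,[591,-329,12]))
s=ctrl.read_state();print(s['eef_pos'],s['tool_rot'],s['clock'])
```

```text
[(0.78, [430.5, 184.6], array([338.85091366, 396.06911326, 112.        ])), (0.76, [464.1, 327.1], array([774.363067  , 395.91261168, 112.        ])), (0.73, [150.5, 256.2], array([ 534.62108185, -337.00153865,  112.        ]))] [159.89578687 296.68964293]
[ 535.94908234 -336.80948246  118.78225502] [-3.14102832e+00  8.27884384e-05 -1.40148596e+00] 10.3
```

View pics/s5.png

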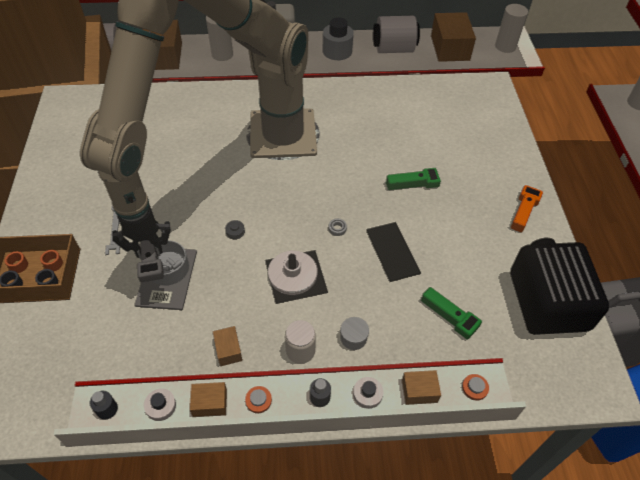

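View pics/w5.png

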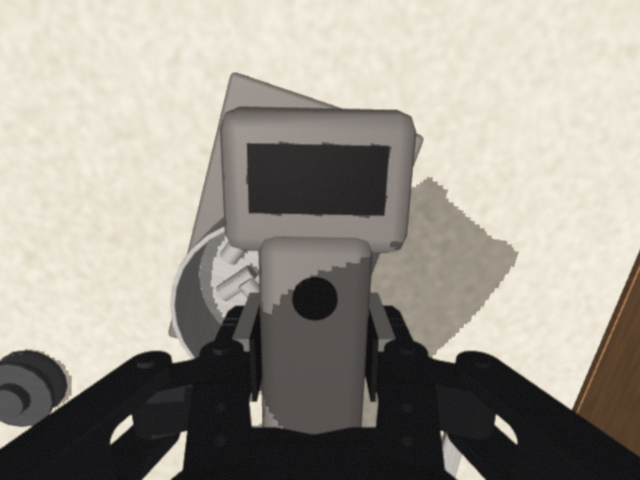

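Run:
```python
from h import *
c=cam('scene')
print(atz(c,(150,265),142).round(1), proj(c,[592,-328,142]).round(1))
cv2.imwrite('pics/s5c.png',cv2.resize(c['img'][210:320,90:220],None,fx=5,fy=5,interpolation=cv2.INTER_CUBIC))
```

```text
[ 581.6 -327.   142. ] [149.1 268.6]
```

View pics/s5c.png

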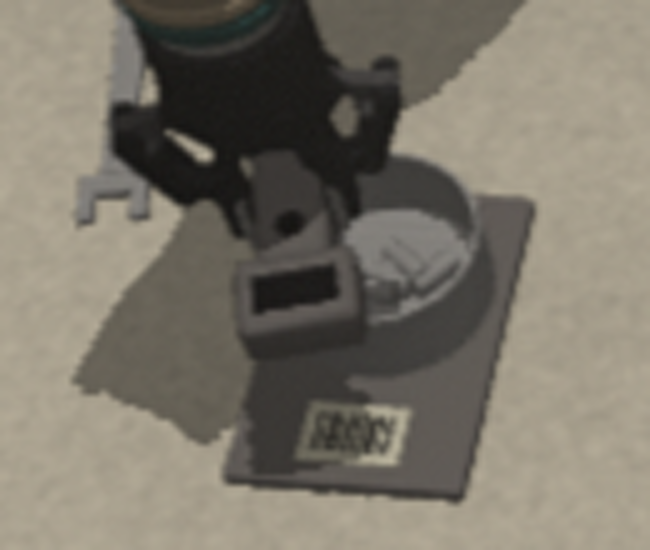

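Emit:
move_arm([
  [[0, 0, 0, 0, 0, 0], [0, 0, 0, 0, 0, 0], [0, 0, 0, 0, 0, 0], [0, 0, 0, 0, 0, 0], [0, 0, 0, 0, 0, 0], [0, 0, 0, 0, 0, 0], [0, 0, 0, 0, 0, 0], [0, 0, 0, 0, 0, 0]],
])

```text
clock: 11.35
eef_pos: [535.5, -337.9, 118.3]
tool_rot: [-3.142, 0.0, -1.403]
force: [0.7, 0.1, -2.2]
width: 35.4
```

The enlarged crop shows the head top at scene (150,268), against a predicted (149,269) for straight over the tag. The tag is at (161,297). I'll hold a moment more, then return.

Emit:
move_arm([
  [[0, 0, 0, 0, 0, 0], [0, 0, 0, 0, 0, 0], [0, 0, 0, 0, 0, 0], [0, 0, -0.02, 0, 0, 0], [-0.025, -0.001, -0.035, 0, 0, 0], [-0.07, -0.004, -0.035, 0, 0, 0], [-0.13, -0.008, -0.035, 0, 0, 0], [-0.19, -0.012, -0.035, 0, 0, 0], [-0.25, -0.016, -0.035, 0, 0, 0], [-0.31, -0.021, -0.035, 0, 0, 0], [-0.37, -0.025, -0.035, 0, 0, 0], [-0.43, -0.03, -0.035, 0, 0, 0], [-0.49, -0.034, -0.035, 0, 0, 0], [-0.54, -0.038, -0.025, 0, 0, 0], [-0.585, -0.042, -0.01, 0, 0, 0], [-0.613, -0.044, 0.01, 0, 0, 0], [-0.626, -0.045, 0.03, 0, 0, 0], [-0.628, -0.045, 0.05, 0, 0, 0], [-0.628, -0.045, 0.07, 0, 0, 0], [-0.628, -0.045, 0.08, 0, 0, 0]],
])

```text
clock: 13.85
eef_pos: [474.7, 288.7, 37.5]
tool_rot: [3.141, -0.0, -1.403]
force: [-0.2, -0.5, -1.5]
width: 35.1
```

```bash
python3 go.py 475 289 14.5 -1.403
```

```text
clock 13.85 pos [474.7 288.7  37.5] rot [ 3.141 -0.    -1.403] F [-0.24 -0.52 -1.48] w 35.1
shift [-0.0002 -0.0004  0.023 ] turn [ 0.0009 -0.0004  0.0002] n rows 0.3673088784948471
```

Emit:
move_arm([
  [[0, 0, 0.01, 0, 0, 0], [0, 0, 0.017, 0, 0, 0], [0, 0, 0.021, 0, 0, 0], [0, 0, 0.0235, 0, 0, 0], [0, 0, 0.0235, 0, 0, 0], [0, 0, 0.0235, 0, 0, 0]],
])

```text
clock: 14.6
eef_pos: [475.2, 289.0, 15.1]
tool_rot: [-3.141, 0.0, -1.403]
force: [1.7, 0.7, -2.0]
width: 35.1
```

Emit:
move_arm([
  [[0, 0, 0, 0, 0, 0], [0, 0, 0, 0, 0, 0], [0, 0, 0, 0, 0, 0], [0, 0, 0, 0, 0, 0], [0, 0, 0, 0, 0, 0], [0, 0, 0, 0, 0, 0]],
], jaw=1)

```text
clock: 15.35
eef_pos: [475.0, 288.8, 14.8]
tool_rot: [-3.142, 0.0, -1.403]
force: [-0.5, 0.2, 0.3]
width: 85.1
```

Emit:
move_arm([
  [[0, 0, -0.01, 0, 0, 0], [0, 0, -0.03, 0, 0, 0], [0, 0, -0.07, 0, 0, 0], [0, 0, -0.12, 0, 0, 0], [0, 0, -0.17, 0, 0, 0], [0, 0, -0.19, 0, 0, 0], [0, 0, -0.19, 0, 0, 0]],
])

```text
clock: 16.23
eef_pos: [475.9, 289.4, 207.0]
tool_rot: [-3.137, 0.002, -1.403]
force: [0.6, 0.2, -0.1]
width: 85.5
```

```bash
python3 - <<'E'
from h import *
c=cam('wrist');cv2.imwrite('pics/w6.png',c['img'])
E
python3 go.py 525 10 240 -1.403
```

```text
clock 16.275 pos [475.  288.9 205.4] rot [-3.140e+00  1.000e-03 -1.403e+00] F [-0.35  0.1  -0.7 ] w 85.6
shift [ 0.2833 -0.0028 -0.0347] turn [-0.0012  0.0006 -0.0001] n rows 4.566671667368481
```

View pics/w6.png

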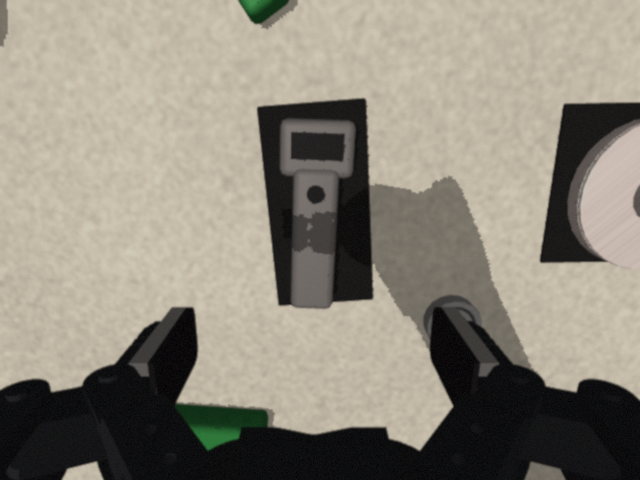

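The scanner lies upright on its pad, released (320,215). Next I'll look at the lids.

Emit:
move_arm([
  [[0.283, -0.003, -0.035, 0, 0, 0], [0.283, -0.003, -0.035, 0, 0, 0], [0.283, -0.003, -0.035, 0, 0, 0], [0.283, -0.003, -0.035, 0, 0, 0], [0.283, -0.003, -0.035, 0, 0, 0], [0.283, -0.003, -0.035, 0, 0, 0], [0.283, -0.003, -0.035, 0, 0, 0], [0.283, -0.003, -0.035, 0, 0, 0]],
])

```text
clock: 17.27
eef_pos: [524.6, 12.1, 239.1]
tool_rot: [3.14, 0.001, -1.4]
force: [1.8, -0.4, -0.2]
width: 85.8
```

Run:
```python
from h import *
np.set_printoptions(precision=1,suppress=True)
s=ctrl.read_state();print(s['clock'],s['eef_pos'],s['tool_rot'],s['qpos'])
c=cam('wrist');cv2.imwrite('pics/w7.png',c['img'])
for t,z in dict(inner_knob=78,outer_collar=39,outer_lid=20).items():
  for r in models.place_of('wrist',t)[:3]: print(t,round(r['score'],2),r['uv'],atz(c,r['uv'],z))
print(fitcircle(c,530,5,24,[64.5],15));print(fitcircle(c,530,5,54,[22],15));print(fitcircle(c,530,5,88,[10],15))
```

```text
17.275 [524.6  12.1 239.1] [ 3.1  0.  -1.4] [-0.1  0.4  0.1  1.9 -0.1  0.8 -1.4]
inner_knob 0.63 [319.2, 203.4] [537.2   8.5  78. ]
outer_collar 0.82 [316.5, 193.8] [537.6  10.4  39. ]
outer_collar 0.64 [431.7, 349.8] [ 404.6 -127.6   39. ]
outer_lid 0.97 [319.5, 190.6] [537.7   7.5  20. ]
outer_lid 0.32 [317.9, 186.8] [540.9   9.5  20. ]
[(np.float32(92.17498), np.float64(539.0), np.float64(9.0)), (np.float32(91.76081), np.float64(538.0), np.float64(10.0)), (np.float32(90.86831), np.float64(538.0), np.float64(9.0)), (np.float32(90.56446), np.float64(538.0), np.float64(8.0))]
[(np.float32(85.80607), np.float64(542.0), np.float64(9.0)), (np.float32(83.073654), np.float64(542.0), np.float64(10.0)), (np.float32(81.965416), np.float64(542.0), np.float64(8.0)), (np.float32(81.89669), np.float64(541.0), np.float64(10.0))]
[(np.float32(93.19097), np.float64(538.0), np.float64(9.0)), (np.float32(91.24139), np.float64(539.0), np.float64(9.0)), (np.float32(85.901375), np.float64(540.0), np.float64(9.0)), (np.float32(85.838104), np.float64(538.0), np.float64(8.0))]
```

View pics/w7.png

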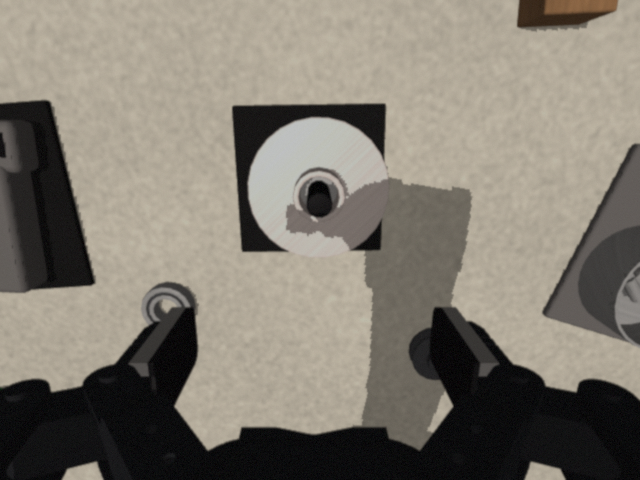

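The lids are on their mat at wrist (318,190), with the knob top at about (319,205), which gives about (538,9). I'll take a second look from close to judge the camera bias.

```bash
python3 go.py 538 11 110 -1.403
```

```text
clock 17.475 pos [525.1  11.2 239.7] rot [ 3.141  0.    -1.401] F [0.67 0.56 0.08] w 85.9
shift [ 0.0024 -0.0127  0.1297] turn [0.0002 0.0002 0.0016] n rows 2.0853680428294226
```

Emit:
move_arm([
  [[0.002, -0.013, 0.05, 0, 0, 0], [0.002, -0.013, 0.1, 0, 0, 0], [0.002, -0.013, 0.13, 0, 0, 0], [0.002, -0.013, 0.13, 0, 0, 0], [0.002, -0.013, 0.13, 0, 0, 0], [0.002, -0.013, 0.13, 0, 0, 0]],
])

```text
clock: 18.23
eef_pos: [539.6, 10.6, 111.4]
tool_rot: [-3.138, -0.0, -1.403]
force: [-0.2, 0.4, -0.4]
width: 85.5
```

Run:
```python
from h import *
np.set_printoptions(precision=1,suppress=True)
s=ctrl.read_state();print(s['clock'],s['eef_pos'],s['tool_rot'])
c=cam('wrist');cv2.imwrite('pics/w8.png',c['img'])
print(fitcircle(c,538,9,24,[64.5],8)[:2]);print(fitcircle(c,538,9,54,[22],8)[:2]);print(fitcircle(c,538,9,88,[10],8)[:2])
```

```text
18.225 [539.6  10.6 111.4] [-3.1 -0.  -1.4]
[(np.float32(83.58931), np.float64(538.0), np.float64(9.0)), (np.float32(81.20705), np.float64(537.0), np.float64(9.0))]
[(np.float32(66.99107), np.float64(537.0), np.float64(8.0)), (np.float32(64.84588), np.float64(535.0), np.float64(5.0))]
[(np.float32(85.963615), np.float64(539.0), np.float64(9.0)), (np.float32(85.57425), np.float64(540.0), np.float64(9.0))]
```

View pics/w8.png

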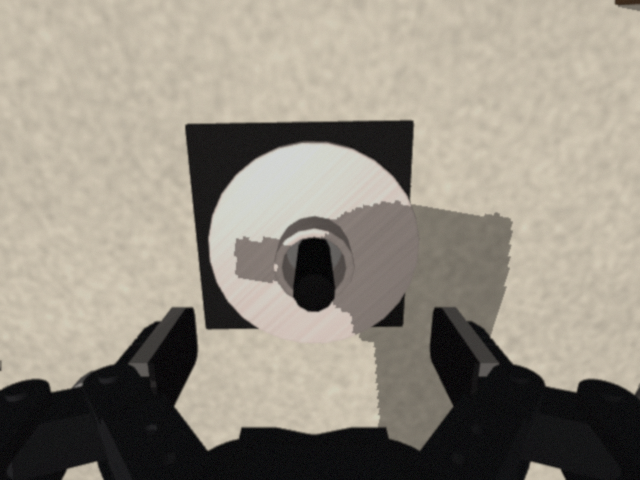

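The knob is centred between the fingertips: column 314 against tips at 196 and 432. I'll descend and grip.

```bash
python3 go.py 539 10.5 60.5 -1.403
```

```text
clock 18.275 pos [539.4  10.6 111.3] rot [-3.139 -0.    -1.403] F [0.2  0.73 0.55] w 85.7
shift [0.     0.0006 0.0508] turn [-0.0029 -0.0003  0.    ] n rows 0.813310014692373
```

Emit:
move_arm([
  [[0, 0, 0.02, 0, 0, 0], [0, 0, 0.038, 0, 0, 0], [0, 0, 0.048, 0, 0, 0], [0, 0, 0.05, 0, 0, 0], [0, 0, 0.05, 0, 0, 0], [0, 0, 0.05, 0, 0, 0]],
])

```text
clock: 19.02
eef_pos: [538.8, 10.5, 60.4]
tool_rot: [-3.14, -0.0, -1.403]
force: [-0.1, 0.3, -0.2]
width: 85.3
```

```bash
python3 go.py 539 10.5 60.5 -1.403
```

```text
clock 19.025 pos [538.8  10.5  60.4] rot [-3.14  -0.    -1.403] F [-0.1   0.27 -0.22] w 85.3
shift [ 0.     -0.0002 -0.0001] turn [-0.0012 -0.0001 -0.0001] n rows 0.0031845208594112316
```

Emit:
move_arm([
  [[0, 0, 0, 0, 0, 0], [0, 0, 0, 0, 0, 0], [0, 0, 0, 0, 0, 0], [0, 0, 0, 0, 0, 0], [0, 0, 0, 0, 0, 0], [0, 0, 0, 0, 0, 0], [0, 0, 0, 0, 0, 0], [0, 0, 0, 0, 0, 0], [0, 0, 0, 0, 0, 0]],
], jaw=0)

```text
clock: 20.15
eef_pos: [538.5, 10.3, 60.0]
tool_rot: [-3.141, -0.0, -1.403]
force: [-0.6, -1.6, 4.5]
width: 18.2
```

Run:
```python
from h import *
s=ctrl.read_state();print(s['clock'],s['eef_pos'],s['tool_rot'],s['force'],s['width'])
c=cam('wrist');cv2.imwrite('pics/w9.png',c['img'])
print(fitcircle(c,538,9,24,[64.5],8)[:2])
```

```text
20.15 [538.45618653  10.28742024  59.99210248] [-3.14135281e+00 -2.36003046e-04 -1.40320110e+00] [-0.57101556 -1.63136281  4.47278759] 18.247474835941187
[(np.float32(74.532745), np.float64(538.0), np.float64(9.0)), (np.float32(71.314156), np.float64(537.0), np.float64(9.0))]
```

View pics/w9.png

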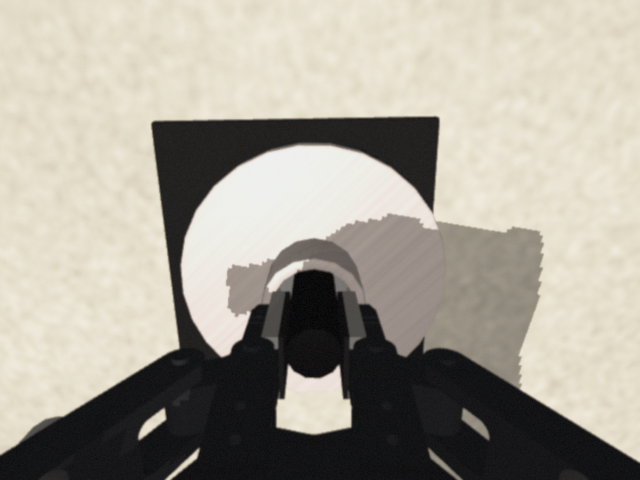

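Emit:
move_arm([
  [[0, 0, -0.003, 0, 0, 0], [0, 0, -0.01, 0, 0, 0], [0, 0, -0.022, 0, 0, 0], [0, 0, -0.038, 0, 0, 0], [0, 0, -0.056, 0, 0, 0], [0, 0, -0.076, 0, 0, 0], [0, 0, -0.094, 0, 0, 0], [0, 0, -0.108, 0, 0, 0], [0, 0, -0.117, 0, 0, 0], [0, 0, -0.12, 0, 0, 0], [0, 0, -0.12, 0, 0, 0]],
])

```text
clock: 21.58
eef_pos: [538.1, 10.5, 179.7]
tool_rot: [3.141, 0.0, -1.403]
force: [0.0, -0.8, -2.1]
width: 18.6
```

```bash
python3 - <<'E'
from h import *
c=cam('wrist');cv2.imwrite('pics/w10.png',c['img'])
c=cam('scene');cv2.imwrite('pics/s10.png',cv2.resize(c['img'][190:330,220:380],None,fx=4,fy=4,interpolation=cv2.INTER_CUBIC))
E
python3 go.py 490 -205 180 -1.403
```

```text
clock 21.675 pos [537.9  10.5 179.3] rot [ 3.14   0.    -1.403] F [ 0.01  0.32 -3.87] w 18.4
shift [ 0.2045  0.0832 -0.0007] turn [ 0.0012  0.0001 -0.    ] n rows 3.532005651937384
```

View pics/s10.png

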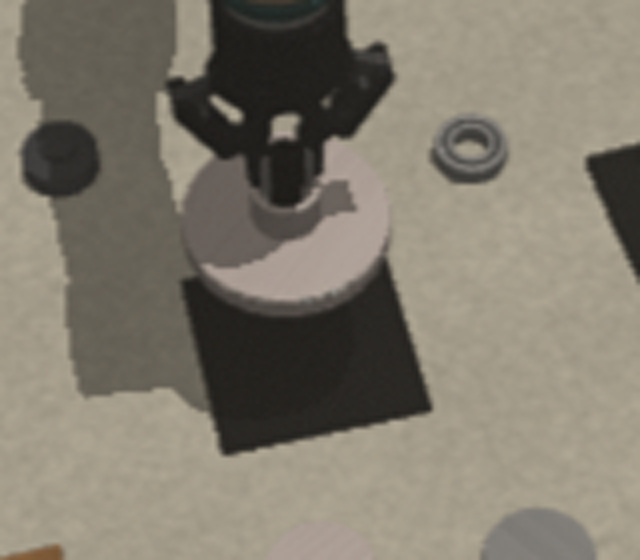

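View pics/w10.png

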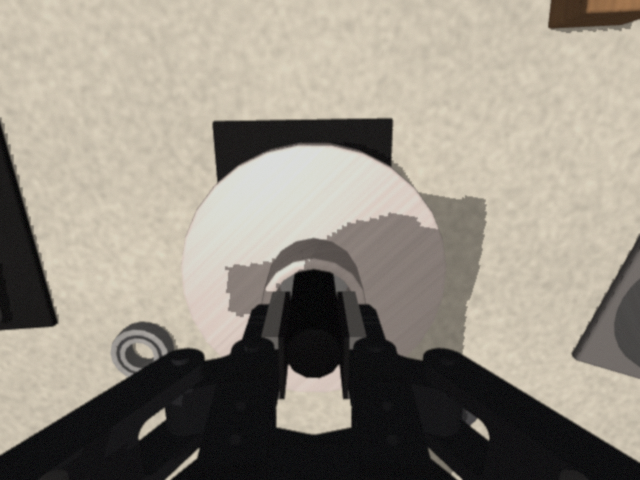

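The lids hang level and nested. I'll move next to the tin for a fresh look at the rim with the same hand yaw.

Emit:
move_arm([
  [[0.006, 0.002, 0, 0, 0, 0], [0.02, 0.008, 0, 0, 0, 0], [0.042, 0.018, 0, 0, 0, 0], [0.068, 0.029, 0, 0, 0, 0], [0.096, 0.041, 0, 0, 0, 0], [0.124, 0.053, 0, 0, 0, 0], [0.15, 0.065, 0, 0, 0, 0], [0.172, 0.075, 0, 0, 0, 0], [0.185, 0.081, 0, 0, 0, 0], [0.19, 0.083, 0, 0, 0, 0], [0.19, 0.083, 0, 0, 0, 0], [0.19, 0.083, 0, 0, 0, 0]],
])

```text
clock: 23.18
eef_pos: [488.6, -189.5, 179.8]
tool_rot: [-3.141, 0.001, -1.401]
force: [-0.3, 0.2, -3.5]
width: 18.3
```

Run:
```python
from h import *
s=ctrl.read_state();print(s['clock'],s['eef_pos'],s['tool_rot'])
c=cam('wrist');cv2.imwrite('pics/w11.png',c['img'])
print(fitcircle(c,504,-317,62,[54],10));print(fitcircle(c,504,-317,62,[54,51],10))
Rt=R.from_euler('xyz',s['tool_rot']).as_matrix()
p=Rt@np.array([0,0,36.])+s['eef_pos']   # disc top: 24 above.. TCP60 -> 24
print('lid',fitcircle(c,p[0],p[1],p[2],[64.5],8)[:3],p)
c=cam('side');cv2.imwrite('pics/sd11.png',c['img']);print(fitcircle(c,504,-317,62,[54,51],10)[:3])
c=cam('scene');print(fitcircle(c,504,-317,62,[54,51],10)[:3])
```

```text
23.175 [ 488.62228074 -189.54570371  179.77213108] [-3.14132879e+00  6.54825271e-04 -1.40133670e+00]
[(np.float32(79.2214), np.float64(504.0), np.float64(-316.0)), (np.float32(77.3852), np.float64(503.0), np.float64(-316.0)), (np.float32(75.10681), np.float64(503.0), np.float64(-315.0)), (np.float32(72.97042), np.float64(504.0), np.float64(-315.0))]
[(np.float32(155.82256), np.float64(504.0), np.float64(-316.0)), (np.float32(154.0672), np.float64(503.0), np.float64(-316.0)), (np.float32(150.55225), np.float64(503.0), np.float64(-317.0)), (np.float32(148.40317), np.float64(504.0), np.float64(-317.0))]
lid [(np.float32(50.90293), np.float64(486.62766803807824), np.float64(-191.52086565527057)), (np.float32(49.88788), np.float64(487.62766803807824), np.float64(-191.52086565527057)), (np.float32(49.629154), np.float64(486.62766803807824), np.float64(-190.52086565527057))] [ 488.62766804 -189.52086566  143.77214006]
[(np.float32(190.28925), np.float64(500.0), np.float64(-316.0)), (np.float32(188.82224), np.float64(500.0), np.float64(-317.0)), (np.float32(188.57773), np.float64(501.0), np.float64(-316.0))]
[(np.float32(186.44298), np.float64(505.0), np.float64(-315.0)), (np.float32(186.2279), np.float64(505.0), np.float64(-314.0)), (np.float32(185.33372), np.float64(504.0), np.float64(-315.0))]
```

View pics/w11.png

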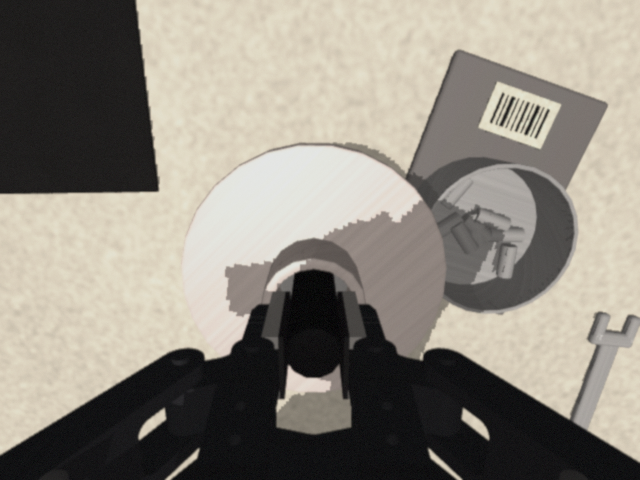

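Emit:
move_arm([
  [[0.006, 0, 0, 0, 0, 0], [0.02, 0.001, 0, 0, 0, 0], [0.04, 0.002, 0, 0, 0, 0], [0.062, 0.003, 0, 0, 0, 0], [0.084, 0.004, 0, 0, 0, 0], [0.104, 0.005, 0, 0, 0, 0], [0.118, 0.006, 0.005, 0, 0, 0], [0.125, 0.006, 0.013, 0, 0, 0], [0.126, 0.006, 0.024, 0, 0, 0], [0.126, 0.006, 0.036, 0, 0, 0], [0.126, 0.006, 0.046, 0, 0, 0], [0.126, 0.006, 0.051, 0, 0, 0], [0.126, 0.006, 0.051, 0, 0, 0], [0.126, 0.006, 0.051, 0, 0, 0]],
])

```text
clock: 25.08
eef_pos: [503.7, -316.1, 129.2]
tool_rot: [-3.141, -0.001, -1.403]
force: [0.2, 0.3, -3.3]
width: 18.3
```

Run:
```python
from h import *
P=[]
for n in('scene','side','wrist'):
    c=cam(n);cv2.imwrite(f'pics/{n}12.png',c['img'])
    if n!='wrist':
        u=proj(c,[504,-315,80]).astype(int);x0,y0=u-60
        cv2.imwrite(f'pics/{n}12.png',cv2.resize(c['img'][y0:y0+120,x0:x0+130],None,fx=4.5,fy=4.5,interpolation=cv2.INTER_CUBIC))
    s=ctrl.read_state();P.append(s['eef_pos'])
print(s['clock'],np.mean(P,0).round(2),s['tool_rot'],s['force'])
```

```text
25.225 [ 503.66 -316.1   129.29] [-3.14091419e+00 -5.67948771e-04 -1.40306976e+00] [ 0.78215051 -0.2222412  -3.47572145]
```

View pics/scene12.png

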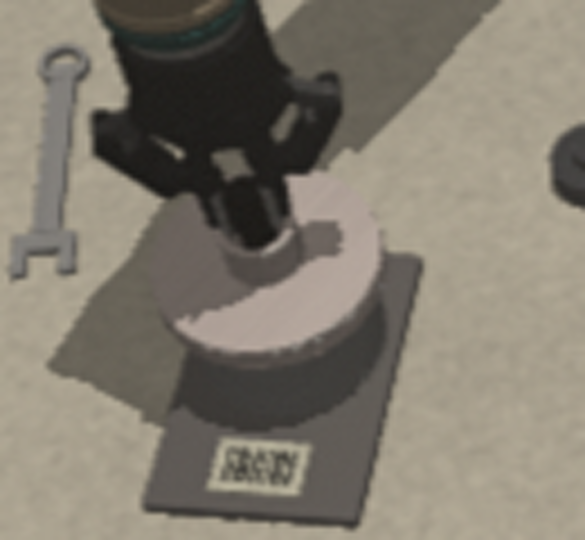

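View pics/side12.png

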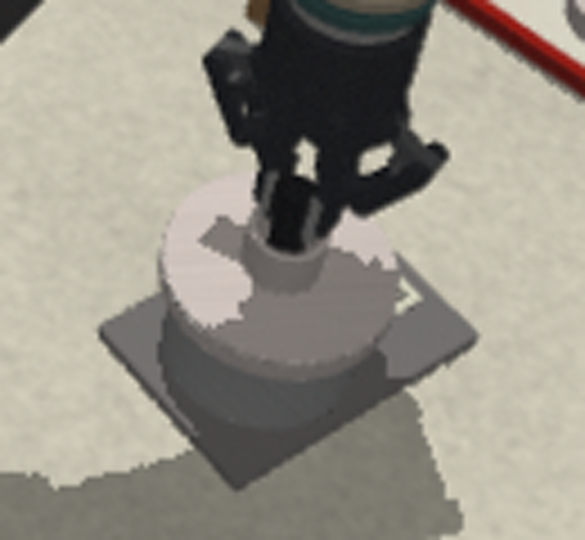

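Emit:
move_arm([
  [[-0.001, -0.001, 0.002, 0, 0, 0], [-0.001, -0.001, 0.005, 0, 0, 0], [-0.001, -0.001, 0.008, 0, 0, 0], [-0.001, -0.001, 0.011, 0, 0, 0], [-0.001, -0.001, 0.0135, 0, 0, 0], [-0.001, -0.001, 0.0155, 0, 0, 0], [-0.001, -0.001, 0.017, 0, 0, 0], [-0.001, -0.001, 0.018, 0, 0, 0], [-0.001, -0.001, 0.018, 0, 0, 0]],
])

```text
clock: 26.35
eef_pos: [504.2, -314.7, 110.8]
tool_rot: [-3.142, 0.0, -1.403]
force: [-0.2, 0.8, -2.9]
width: 18.2
```

Plug is about 7 mm into the mouth with no contact force. I'll go on to seat it.

Emit:
move_arm([
  [[0, 0, 0.001, 0, 0, 0], [0, 0, 0.002, 0, 0, 0], [0, 0, 0.003, 0, 0, 0], [0, 0, 0.004, 0, 0, 0], [0, 0, 0.0045, 0, 0, 0], [0, 0, 0.0045, 0, 0, 0], [0, 0, 0.0045, 0, 0, 0]],
])

```text
clock: 27.22
eef_pos: [504.2, -314.8, 106.4]
tool_rot: [-3.141, -0.0, -1.403]
force: [-0.2, 0.4, -3.1]
width: 18.2
```

```bash
python3 go.py 504 -315 106 -1.403
```

```text
clock 27.225 pos [ 504.2 -314.8  106.4] rot [-3.141 -0.    -1.403] F [-0.24  0.45 -3.12] w 18.2
shift [0.0002 0.0003 0.0004] turn [-0.0001 -0.0001  0.    ] n rows 0.007770132532300681
```

Emit:
move_arm([
  [[0, 0, 0.0005, 0, 0, 0], [0, 0, 0.001, 0, 0, 0], [0, 0, 0.001, 0, 0, 0], [0, 0, 0.001, 0, 0, 0]],
])

```text
clock: 27.72
eef_pos: [504.3, -314.9, 106.0]
tool_rot: [-3.141, -0.0, -1.403]
force: [-1.7, 0.9, 5.5]
width: 17.9
```

Force went from −3 to +5.5 N at the expected height, so the flange is on the rim. Release the knob.

Emit:
move_arm([
  [[0, 0, 0, 0, 0, 0], [0, 0, 0, 0, 0, 0], [0, 0, 0, 0, 0, 0], [0, 0, 0, 0, 0, 0], [0, 0, 0, 0, 0, 0], [0, 0, 0, 0, 0, 0], [0, 0, 0, 0, 0, 0]],
], jaw=1)

```text
clock: 28.6
eef_pos: [504.2, -314.8, 105.3]
tool_rot: [-3.142, -0.0, -1.403]
force: [-1.1, 0.1, -0.2]
width: 85.8
```

Emit:
move_arm([
  [[0, 0, -0.01, 0, 0, 0], [0, 0, -0.03, 0, 0, 0], [0, 0, -0.05, 0, 0, 0], [0, 0, -0.055, 0, 0, 0], [0, 0, -0.055, 0, 0, 0], [0, 0, -0.055, 0, 0, 0]],
])

```text
clock: 29.35
eef_pos: [503.7, -314.4, 159.6]
tool_rot: [3.141, 0.001, -1.403]
force: [-0.1, -0.8, -0.3]
width: 85.6
```

Run:
```python
from h import *
s=ctrl.read_state();print(s['clock'],s['eef_pos'],s['tool_rot'],s['force'])
for n in('wrist','scene'):
    c=cam(n)
    print(n,'disc',fitcircle(c,504,-315,70,[64.5],8)[:2],'knob',fitcircle(c,504,-315,134,[10],8)[:2],'collar',fitcircle(c,504,-315,100,[22],8)[:2])
    if n=='scene':
        u=proj(c,[504,-315,80]).astype(int);x0,y0=u-60
        cv2.imwrite(f'pics/{n}13.png',cv2.resize(c['img'][y0:y0+120,x0:x0+130],None,fx=4.5,fy=4.5,interpolation=cv2.INTER_CUBIC))
    else: cv2.imwrite('pics/w13.png',c['img'])
```

```text
29.35 [ 503.70974752 -314.4462512   159.61161396] [ 3.14056545e+00  9.18270123e-04 -1.40300182e+00] [-0.09377514 -0.8230498  -0.2644247 ]
wrist disc [(np.float32(46.37754), np.float64(503.0), np.float64(-317.0)), (np.float32(41.349003), np.float64(503.0), np.float64(-318.0))] knob [(np.float32(85.38245), np.float64(505.0), np.float64(-316.0)), (np.float32(85.31646), np.float64(506.0), np.float64(-316.0))] collar [(np.float32(64.85747), np.float64(503.0), np.float64(-317.0)), (np.float32(61.70752), np.float64(504.0), np.float64(-317.0))]
scene disc [(np.float32(71.869675), np.float64(505.0), np.float64(-314.0)), (np.float32(71.83803), np.float64(506.0), np.float64(-314.0))] knob [(np.float32(102.31844), np.float64(503.0), np.float64(-315.0)), (np.float32(102.31816), np.float64(504.0), np.float64(-315.0))] collar [(np.float32(83.94268), np.float64(505.0), np.float64(-313.0)), (np.float32(83.749245), np.float64(505.0), np.float64(-312.0))]
```

View pics/scene13.png

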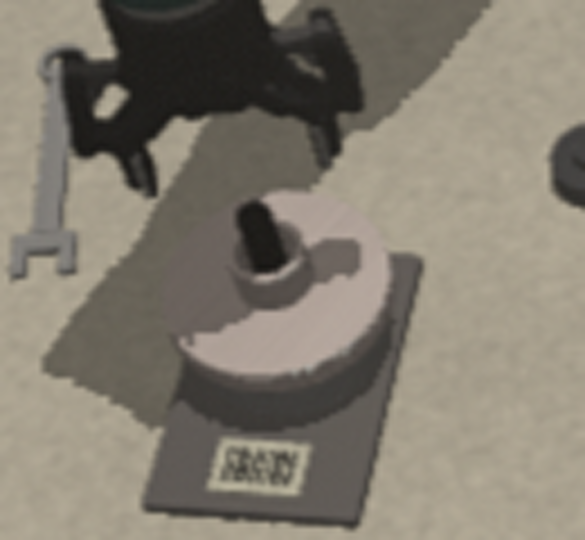

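View pics/w13.png

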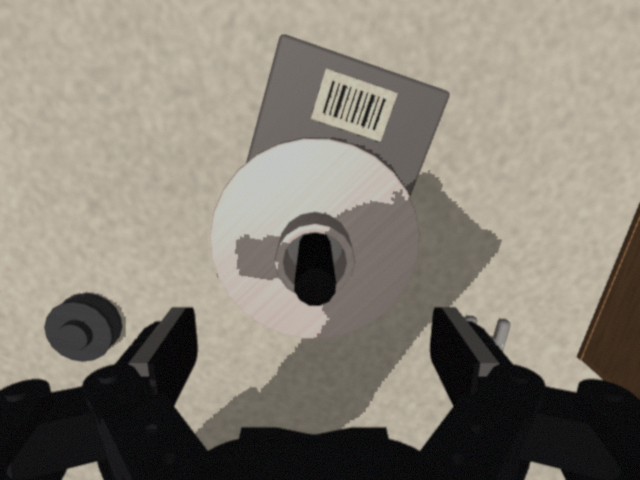

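The lids are seated and level on the tin, and the knob is free (scene crop (258,235), wrist (315,285)). The collar is centred under the hand, so I'll narrow the jaws a little and descend around it.

Emit:
move_arm([
  [[0, 0, 0.015, 0, 0, 0], [0, 0, 0.035, 0, 0, 0], [0, 0, 0.055, 0, 0, 0], [0, 0, 0.07, 0, 0, 0], [0, 0, 0.08, 0, 0, 0], [0, 0, 0.085, 0, 0, 0], [0, 0, 0.085, 0, 0, 0], [0, 0, 0.085, 0, 0, 0]],
], jaw=0.75)

```text
clock: 30.45
eef_pos: [504.6, -315.0, 75.9]
tool_rot: [-3.141, -0.001, -1.403]
force: [-0.3, 0.0, -0.6]
width: 64.3
```

Run:
```python
from h import *
s=ctrl.read_state();print(s['clock'],s['eef_pos'],s['tool_rot'],s['force'],s['width'])
c=cam('side');u=proj(c,[504,-315,80]).astype(int);x0,y0=u-60
cv2.imwrite('pics/sd14.png',cv2.resize(c['img'][y0:y0+120,x0:x0+130],None,fx=4.5,fy=4.5,interpolation=cv2.INTER_CUBIC))
c=cam('wrist');cv2.imwrite('pics/w14.png',c['img'])
```

```text
30.45 [ 504.59051971 -315.00668794   75.87179667] [-3.14067473e+00 -7.32394522e-04 -1.40302738e+00] [-0.26685725  0.02223455 -0.6064226 ] 64.25292426143545
```

View pics/w14.png

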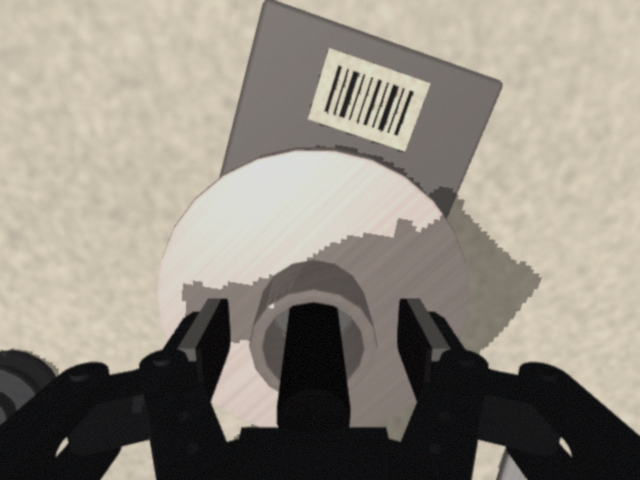

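View pics/sd14.png

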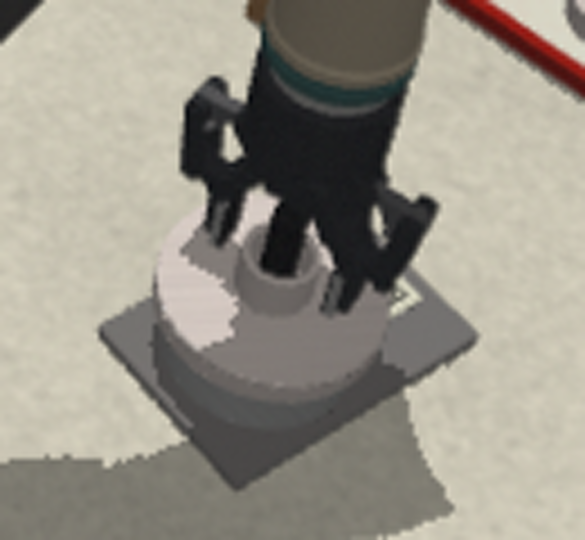

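The fingers straddle the collar symmetrically: tips at columns 228 and 399, collar 252–377. I'll go down 4 mm more and close.

Emit:
move_arm([
  [[0, 0, 0.002, 0, 0, 0], [0, 0, 0.004, 0, 0, 0], [0, 0, 0.004, 0, 0, 0], [0, 0, 0.004, 0, 0, 0]],
])

```text
clock: 31.05
eef_pos: [504.2, -314.8, 71.3]
tool_rot: [-3.142, 0.0, -1.403]
force: [-0.1, 0.0, -0.3]
width: 63.7
```

Emit:
move_arm([
  [[0, 0, 0, 0, 0, 0], [0, 0, 0, 0, 0, 0], [0, 0, 0, 0, 0, 0], [0, 0, 0, 0, 0, 0], [0, 0, 0, 0, 0, 0], [0, 0, 0, 0, 0, 0], [0, 0, 0, 0, 0, 0]],
], jaw=0)

```text
clock: 31.92
eef_pos: [504.3, -314.9, 71.8]
tool_rot: [-3.141, -0.0, -1.403]
force: [-0.5, 1.3, 5.7]
width: 42.5
```

Emit:
move_arm([
  [[0, 0, -0.001, 0, 0, 0], [0, 0, -0.004, 0, 0, 0], [0, 0, -0.008, 0, 0, 0], [0, 0, -0.013, 0, 0, 0], [0, 0, -0.019, 0, 0, 0], [0, 0, -0.026, 0, 0, 0], [0, 0, -0.034, 0, 0, 0], [0, 0, -0.042, 0, 0, 0], [0, 0, -0.05, 0, 0, 0], [0, 0, -0.058, 0, 0, 0], [0, 0, -0.066, 0, 0, 0], [0, 0, -0.074, 0, 0, 0], [0, 0, -0.082, 0, 0, 0], [0, 0, -0.09, 0, 0, 0], [0, 0, -0.098, 0, 0, 0], [0, 0, -0.106, 0, 0, 0], [0, 0, -0.114, 0, 0, 0], [0, 0, -0.12, 0, 0, 0], [0, 0, -0.125, 0, 0, 0], [0, 0, -0.125, 0, 0, 0]],
])

```text
clock: 34.42
eef_pos: [504.4, -314.9, 196.7]
tool_rot: [-3.141, -0.0, -1.403]
force: [-0.2, 1.0, -1.3]
width: 42.1
```

Emit:
move_arm([
  [[0, 0, 0, 0, 0, 0], [0, 0, 0, 0, 0, 0], [0, 0, 0, 0, 0, 0], [0, 0, 0, 0, 0, 0]],
])

```text
clock: 34.92
eef_pos: [504.1, -314.7, 196.2]
tool_rot: [3.141, 0.0, -1.403]
force: [-0.3, 0.6, -1.5]
width: 42.3
```

Run:
```python
from h import *
s=ctrl.read_state();print(s['clock'],s['eef_pos'],s['tool_rot'],s['force'],s['width'])
for n in('scene','side'):
    c=cam(n);u=proj(c,[504,-315,110]).astype(int);x0,y0=u-75
    cv2.imwrite(f'pics/{n}15.png',cv2.resize(c['img'][y0:y0+150,x0:x0+150],None,fx=4,fy=4,interpolation=cv2.INTER_CUBIC))
    if n=='scene': cv2.imwrite('pics/scene15f.png',c['img'])
    print(n,'flange r58 z66',fitcircle(c,504,-315,66,[58],8)[:2],'lid',fitcircle(c,504,-315,195,[64.5],10)[:2])
c=cam('wrist');cv2.imwrite('pics/w15.png',c['img'])
```

```text
34.925 [ 504.13342371 -314.72667216  196.2094095 ] [ 3.14146193e+00  1.22326574e-04 -1.40298732e+00] [-0.32497605  0.61574676 -1.52175148] 42.29829805927876
scene flange r58 z66 [(np.float32(67.28316), np.float64(504.0), np.float64(-315.0)), (np.float32(67.11414), np.float64(504.0), np.float64(-316.0))] lid [(np.float32(94.69708), np.float64(506.0), np.float64(-315.0)), (np.float32(94.68546), np.float64(505.0), np.float64(-315.0))]
side flange r58 z66 [(np.float32(57.61984), np.float64(503.0), np.float64(-316.0)), (np.float32(57.398544), np.float64(503.0), np.float64(-315.0))] lid [(np.float32(74.99313), np.float64(502.0), np.float64(-318.0)), (np.float32(74.509094), np.float64(503.0), np.float64(-317.0))]
```

View pics/scene15.png

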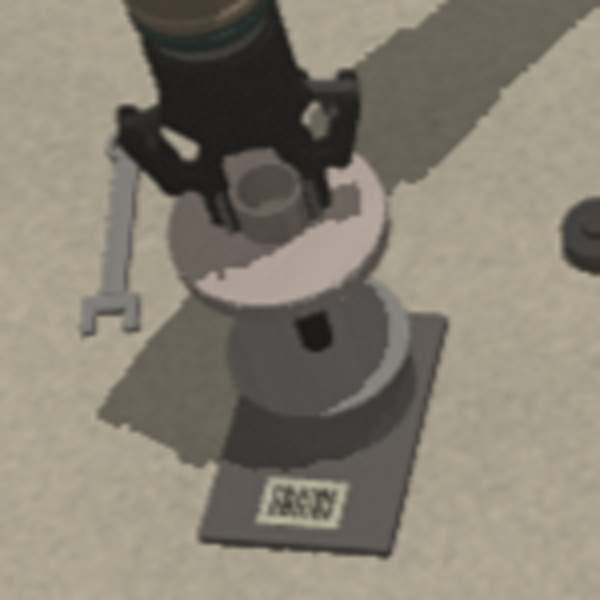

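View pics/side15.png

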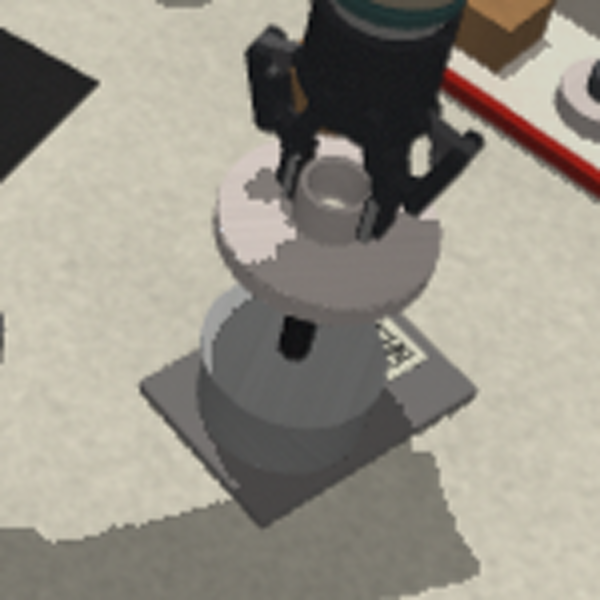

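View pics/scene15f.png

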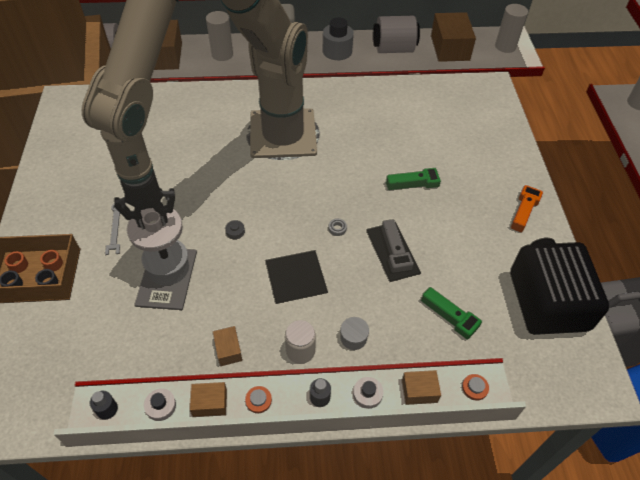

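The outer lid is held level well above the knob: in the scene crop it's at (280,220), with the knob below at (315,328). The inner lid is seated with its flange at about (504,-315), the scanner is on its pad, and the other goods haven't moved. Handing in.

Run:
```python
from cell import job
print(job.finish_job())
```

```text
the job is handed in; nothing more can be done
None
```

The job is done and handed in at about 35 s of the 64 s allowed; no verdict was reported.

**What I did:**
- **Scanner:** I picked up the grey scanner and held it level over the tag for more than 1.5 s, with the window about 100 mm above it. I then laid it back on its pad and let go.
- **Lids:** I carried the nested lids by the knob and lowered them onto the tin. The wrist force changed from −3 to +5.5 N at the expected height. I let go of the knob, gripped the collar and lifted the outer lid 125 mm straight up.

**Last checks:**
- **Inner lid:** The scene and side pictures put its flange at about (504, −315) and (503, −316), on the tin axis and looking level.
- **Outer lid:** It is held level over the tin, its disc about 125 mm above the rim, with the knob clear below it. The grip opening reads 42 mm on the 44 mm collar.
- **Scanner and other goods:** The scanner lies upright on its pad, and the other goods look unmoved by eye.

**Disagreements:**
- The cameras differed by up to 5 mm on the tin's position: the side view gave x = 500 and the scene view 505. I used the wrist camera's value, corrected for about 1 mm of camera offset.
- The network's scanner-window position in the scene view was off during the scan. I checked the aim against the projected geometry and the picture instead, and they agreed to about 1 pixel.

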